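# Load a whetstone into its spring-jaw holder

## Task

Get the whetstone ready for sharpening: take it off its wooden drying stand and load it into the holder, pale side up, by pushing one end back against a sprung jaw, lowering the other end in behind the other jaw, and letting go so that the springs centre it. It must end pressed down flat on the two steel rods with a jaw bearing on each end; feel for the jaw and its stop and work gently (never more than 25 N on a jaw), and leave everything else on the shelf where it stands.

Things in the scene. Friction and masses are not known exactly. Their poses are not given: they have to be found in the camera images.
- stone: Combination whetstone, a block 170 long (its x), 50 wide (y), 28 mm thick (z), about 0.5 kg, grey-blue lower layer and pale cream upper layer. Origin: centre of its underside; z up with the pale side up. At the start it lies on the drying stand, its long axis within about 0.6 rad of pointing away from the robot.
- stand: Wooden drying stand that does not move, 120 (x) by 36 (y) by 14 mm high, narrower and shorter than the stone that lies on it. Origin: centre of its underside on the shelf.
- holder: Whetstone holder stuck to the shelf by suction feet; this is its black base plate, 200 (x) by 80 (y) mm, top 20 mm above the shelf. Origin: on the shelf under the middle of the base; x runs along the holder towards the far jaw (within 0.5 rad of pointing away from the robot), z up. It carries two rods, two sprung jaws and two end bars.
- holder_seat (a point): Point fixed to the base, 42 mm above its origin: middle of the seat on which the loaded stone lies, the tops of two slippery polished steel rods, 8 mm thick, along the holder's x at y = +15 and -15 mm. Under the stone two black saddles hold the rods (at x = +50 and -50 mm, 18 mm long, y within 21 mm, tops at 40 mm); beside the rods the space is free down to the base plate.
- holder_clamp (a point): Outer end of the black thumbscrew (16 mm across) on the +y side of one saddle, fixed to the base at x = 50, y = 35, z = 29 mm of the holder, no need to touch it. It clamps the rods: rods, jaws and end bars together sit up to 10 mm towards +x or -x from the middle of the base, differently every time. This is not measured; their x values are only nominal.
- holder_far_end (a point): Middle of the base plate's far top edge, at x = 100, z = 20 mm of the holder. Over it on the rods the far jaw: upright, rubber-faced, 58 mm wide, 14 thick, top 53 mm above the shelf (11 over the seat), inner face at rest nominally at x = 77 mm. Pushed out, its spring gives 1.8 N at first, 0.45 N more per mm, 10.8 N at its hard stop after 20 mm. End bar behind: x = 120, 12 thick, top 48 mm.
- holder_near_end (a point): The near top edge of the base plate, at x = -100, z = 20 mm. Over it the near jaw and end bar, mirror images of the far ones (inner face at rest nominally at x = -77 mm, same spring, 20 mm travel towards -x). At rest the jaws are 154 mm apart, 16 less than the stone; loaded, each is back 8 mm. Their faces grip the stone's ends: let go before it is pressed right down, it stays up.
- dabba: Bystander: round steel spice tin (masala dabba) with a clear lid, 170 mm across, 86 mm high. Origin: centre of its underside.
- saffron_jar: Bystander: saffron-coloured plastic jar with white lid, 94 mm across, 150 mm high. Origin: centre of its underside.
- white_jar: Bystander: white plastic jar with saffron lid, 94 mm across, 125 mm high. Origin: centre of its underside.
- spoon_mug: Bystander: blue ceramic mug 82 mm across, 95 mm high, with wooden spoons standing in it up to 235 mm high. Origin: centre of its underside.
- strainer: Bystander: steel tea strainer, bowl 74 mm across, 40 mm high, with a handle reaching 142 mm along its x. Origin: centre of the bowl's underside.
- knife: Bystander: kitchen knife lying flat, blade along its +x, 290 mm long, 14 mm thick at the wooden handle. Origin: on the shelf under the heel of the blade, 20 mm ahead of the handle.
There are look-alikes about, which are no part of the job. Leave any turquoise or yellow look-alike of the stone alone.

How it is judged:
By the outcome, as a careful person would: the job done as asked, in the order asked, and still so for the second after the job is handed in, with the robot touching nothing.
It also fails if it takes over 54 s, if anything falls off the work surface, if the arm or the gripper's body presses on something with over 40 N, if the wrist force passes 120 N, or if a joint passes its speed limit or range.

## Robot

A 7-joint arm with a two-finger parallel gripper is mounted at the origin on the work surface. World frame = base frame: x ahead of the robot, y to its left, z up, the work surface at z = 0. Lengths are in mm, angles in degrees, forces in N, time in s.
With the tool pointing down it reaches from about 350 to 900 mm from the base axis. Payload 19.9 kg.
Tool frame: the origin (TCP) lies at the very end of the fingers, on their centre line; the grasp point (between the pads) lies 19 mm behind it; z points along the fingers, y is the direction in which the jaws open and shut (so a half turn about z gives the same grasp; the last joint's range is limited). The gripper opens to 85 mm and grips with 20 to 120 N. Pads are 22 mm wide; open, the fingers measure 114 mm over their backs; the gripper's body (76 mm by 85 mm) begins 54 mm behind the grasp point. The pads swing forward as they close: fully open they stand 13 mm farther back than shut.
Start: joints at [62.08, 23.915, -0.59, 92.452, 0.269, 63.638, -3.037], TCP at [269.48, -563.899, 231.26] pointing down, gripper open.
Joint ranges: [-161.28, 161.28], [-22.2, 115.67], [-73.04, 71.86], [3.21, 147.25], [-68.34, 248.33], [10.77, 114.83], [-161.83, 161.83]. Speed limits (degrees/s): [108.29, 108.29, 136.94, 136.94, 172.46, 172.46, 172.46].

## Interface

Orientations are given as a 3x3 rotation matrix whose columns are the frame's x, y, z axes.
In Python, from workcell import get_obs, cams, order gives the robot as it stands. The module is installed in compiled form; this text tells all that it offers.
- The arm moves only by the tool carry_out, never from a script. Its argument "steps" is a list of rows, each an object with "offset": the shift along the tool's x, y, z in m, a list of three; "turn": the turn, a rotation vector about the tool's x, y, z in rad, a list of three; "jaw": the closure, from 0 (fully open) to 1 (shut). In form: [{"offset": [tx, ty, tz], "turn": [rx, ry, rz], "jaw": jaw}, ...]. A call has 1 to 20 rows; each row shifts and turns the commanded pose from where the row before left it, along the tool's axes as they then stand; what a row does not reach is not made up. A row lasts 1/10 s, in which the tool goes at most 50 mm and 8.59 degrees, less where a joint would pass 70% of its speed; a pose out of reach is approached as far as the arm can. A call is refused whole if a number of a shift passes 0.05 or a number of a turn 0.15, either way. A call with a gripper value outside its range is refused whole. The fingers move at their own pace and stop on an object; the grip force is fixed at half the most. Time passes only in rows, so rows that do not move let the fingers close. It gives the time, the measured TCP pose, the force and the opening at its end, in the units of the state.
- get_obs(): the state, without advancing time (a new reading comes with each control period).
- cams.camera(name): name is "side" or "top" or "wrist"; returns (picture, depth): 480x640x3 uint8, blue, green, red; 480x640 float32, mm along the optical axis (not along the pixel's ray), 0 where there is no reading.
- cams.camera_model(name): a dict with "fx", "fy", "cx", "cy" (pixels), "view" (4x4, takes a point from world to camera coordinates). Camera axes: x right, y down, z forward; pixel columns grow to the right and rows downward; lengths in mm; the calibration is good to about 2 mm. A picture is of the moment at which its call begins: read the wrist's pose just before it. camera_model takes no time and is no camera call; for the wrist camera it gives the pose at the moment of the call.
- order.job_done(): hands the job in, once; it reports no verdict.
Trained networks look in the newest picture that a camera, given by its name, has taken for a name from the list of things; names that differ only in an ending like _2 or _b are one class to them, and where a whole thing is asked for, a point or a joint stands for the part that bears it (a point fixed in the world has none). Each returns a list of dicts, best first, with "confidence" (0 to 1); they miss things now and then, are a little off and sometimes report something else, mostly with a low value. They report only what shows in the picture. A call takes as long as a camera call. They do not tell look-alikes from the thing itself.
- cams.recognise(camera, name): "rect" ([centre column, centre row, width, height] in pixels, round what is visible of it).
- cams.spot_point(camera, name): "at" ([column, row] in pixels: a listed point, or the origin of a listed thing).
The state is a dict: "t": time; "joint_positions": joint angles; "joint_vel": joint speeds; "effort": joint torques, N m; "position": TCP position; "eef_rot": TCP orientation; "contact_force": force on the tool from outside, world axes, zero at the start; "ft_torque": the same for the moment, N m; "width": finger opening in mm.
Only numpy, scipy, OpenCV 4.12 (cv2) and the standard library are available. Lean on these libraries where they do the work, as an engineer would, in place of code of your own. Each camera call takes 0.05 s, during which the arm holds its last target.

## Working session

There is one attempt and no reset: what is moved stays moved. The work goes in short steps, Python scripts to look and compute and a tool call to move; the robot and the scene stay as the last step left them, time stands still between calls to the robot, and variables do not carry over. Pictures are saved under pics/ and viewed, and the job is handed in when it is done.

Besides the shell and the picture viewer there is one more tool, called after ">>>" by a JSON object that holds its "op" and its "data", one argument or row to a line. carry_out: Moves the arm, as the interface text tells. Its arguments: {"type":"object","properties":{"steps":{"type":"array","items":{"type":"object","properties":{"offset":{"type":"array","items":{"type":"number"}},"turn":{"type":"array","items":{"type":"number"}},"jaw":{"type":"number"}}}}},"required":["steps"]}

```bash
mkdir -p pics; ls; cat > h.py <<'E'
import numpy as np,cv2
from workcell import get_obs,cams,order
def px2w(cam,u,v,d,m=None):
    m=m or cams.camera_model(cam)
    p=np.array([(u-m['cx'])/m['fx']*d,(v-m['cy'])/m['fy']*d,d,1.])
    return (np.linalg.inv(np.array(m['view']))@p)[:3]
def w2px(cam,P,m=None):
    m=m or cams.camera_model(cam)
    q=np.array(m['view'])@np.append(P,1.)
    return np.array([m['fx']*q[0]/q[2]+m['cx'],m['fy']*q[1]/q[2]+m['cy'],q[2]])
def cloud(cam,depth,m=None):
    m=m or cams.camera_model(cam)
    v,u=np.mgrid[:480,:640]
    d=depth
    P=np.stack([(u-m['cx'])/m['fx']*d,(v-m['cy'])/m['fy']*d,d,np.ones_like(d)],-1)
    W=P@np.linalg.inv(np.array(m['view'])).T
    W=W[...,:3]; W[d==0]=np.nan
    return W
def ray_z(cam,u,v,z,m=None):
    a=px2w(cam,u,v,100.,m);b=px2w(cam,u,v,1000.,m)
    return a+(b-a)*(z-a[2])/(b[2]-a[2])
E
python3 - <<'E'
from h import *
o=get_obs();print(o['t'],o['position'],o['eef_rot'],o['contact_force'],o['width'])
for c in ['top','side']:
    p,d=cams.camera(c);cv2.imwrite(f'pics/{c}0.png',p);np.save(f'{c}0.npy',d)
    m=cams.camera_model(c);print(c,m['fx'],np.linalg.inv(np.array(m['view']))[:3].round(2).tolist())
    for n in ['stone','holder_seat','holder_far_end','holder_near_end','holder_clamp','stand']:
        r=cams.spot_point(c,n);print(n,[(np.round(x['at']),round(x['confidence'],2)) for x in r][:3])
        if c=='top' and n in('stone','stand'):
            r=cams.recognise(c,n);print(n,[(np.round(x['rect']),round(x['confidence'],2)) for x in r][:3])
print(get_obs()['t'])
E
```

```text
pics
0.0 [ 269.29922255 -563.58952306  230.63056228] [[ 9.02270353e-01  4.31170275e-01 -6.35988233e-04]
 [ 4.31170735e-01 -9.02269655e-01  1.12591103e-03]
 [-8.83735150e-05 -1.29009566e-03 -9.99999164e-01]] [0.16737385 0.46043752 0.3672677 ] 85.36352600998607
top 449.80604765099537 [[0.01, -1.0, 0.08, 456.93], [-1.0, -0.01, -0.01, -9.84], [0.01, -0.08, -1.0, 1410.35]]
stone [(array([507., 305.]), 0.95), (array([327., 315.]), 0.89), (array([368., 261.]), 0.84)]
stone [(array([372., 261.,  44.,  53.]), 0.86), (array([509., 306.,  57.,  28.]), 0.86), (array([327., 317.,  24.,  56.]), 0.76)]
holder_seat [(array([270., 251.]), 0.68)]
holder_far_end [(array([275., 219.]), 0.88)]
holder_near_end [(array([266., 283.]), 0.76), (array([274., 218.]), 0.33), (array([158., 286.]), 0.27)]
holder_clamp [(array([272., 252.]), 0.68), (array([460., 327.]), 0.57), (array([255., 234.]), 0.56)]
stand []
stand [(array([477., 233.,  55.,  36.]), 0.71)]
side 514.6312919794344 [[0.98, -0.12, 0.17, 273.7], [-0.21, -0.46, 0.86, -1374.2], [-0.02, -0.88, -0.47, 830.02]]
stone [(array([318., 281.]), 0.76), (array([300., 406.]), 0.73), (array([249., 266.]), 0.71)]
holder_seat [(array([306., 224.]), 0.71)]
holder_far_end [(array([335., 228.]), 0.68), (array([305., 222.]), 0.29)]
holder_near_end [(array([280., 232.]), 0.71)]
holder_clamp [(array([317., 222.]), 0.81), (array([316., 280.]), 0.35)]
stand [(array([317., 287.]), 0.56)]
0.8
```

View pics/top0.png

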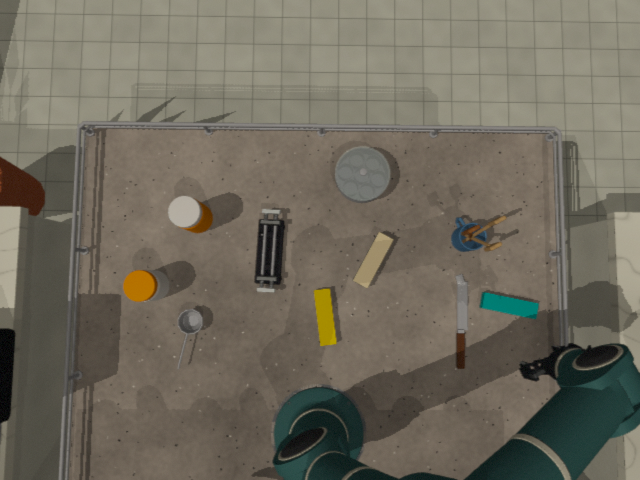

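View pics/side0.png

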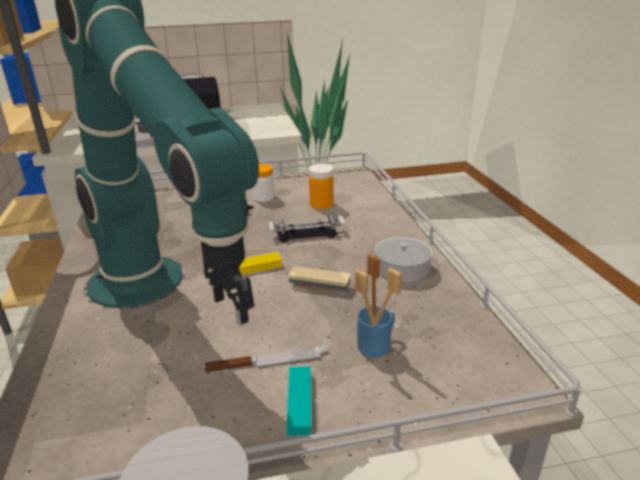

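```bash
python3 - <<'E'
from h import *
p=cv2.imread('pics/top0.png');d=np.load('top0.npy')
W=cloud('top',d)
print('table z',np.nanmedian(W[300:340,230:290,2]))
def rect(mask,name):
    pts=W[mask];pts=pts[~np.isnan(pts).any(1)]
    c,s,a=cv2.minAreaRect(pts[:,:2].astype(np.float32));print(name,len(pts),np.round(c,1),np.round(s,1),round(a,1),'z',np.nanmedian(pts[:,2]).round(1),np.nanpercentile(pts[:,2],[5,95]).round(1))
    e=pts[:,:2]-np.median(pts[:,:2],0);w,v=np.linalg.eigh(e.T@e);print('  axis',np.degrees(np.arctan2(v[1,1],v[0,1]))%180)
m=np.zeros((480,640),bool);m[225:295,345:405]=True
rect(m&(W[...,2]>32)&(W[...,2]<60),'stone')
m=np.zeros((480,640),bool);m[200:300,245:295]=True
z=W[...,2]
rect(m&(z>13),'holder>13'); rect(m&(z>36)&(z<60),'top')
for n,P in dict(far=(275,219),near=(266,283),seat=(270,251)).items():
    print(n,ray_z('top',*P,42 if n=='seat' else 20).round(1))
r=cv2.resize(p[190:310,235:405],None,fx=4.5,fy=4.5,interpolation=cv2.INTER_CUBIC);cv2.imwrite('pics/topcrop.png',r)
E
```

```text
table z 0.025372732363166506
stone 910 [ 524.5 -159.2] [ 50.4 170.1] 61.8 z 41.2 [36.3 45.6]
  axis 151.76425012436206
holder>13 1866 [551.  159.9] [ 80.6 251.6] 87.1 z 23.5 [15.6 52.5]
  axis 177.14535944272396
top 761 [551.2 162.6] [ 63.3 251.5] 87.0 z 44.1 [37.5 54.7]
  axis 177.24778128025645
far [649.5 142.5  20. ]
near [450.9 167.   20. ]
seat [548.2 153.7  42. ]
```

View pics/topcrop.png

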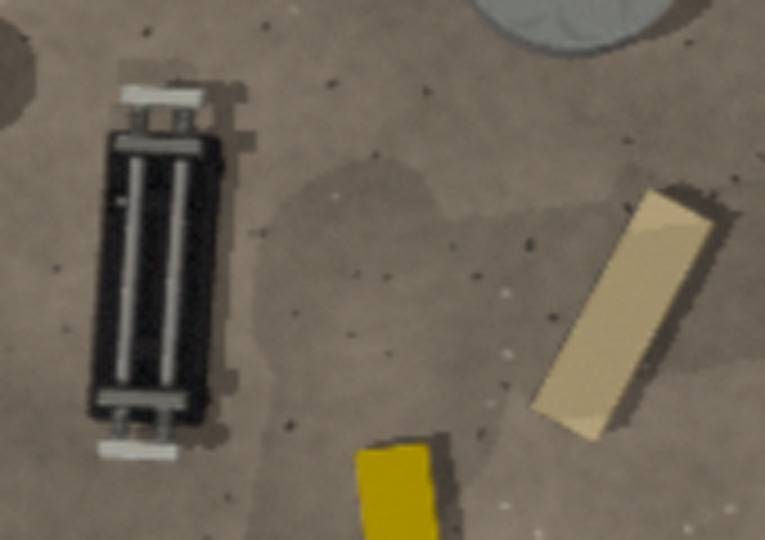

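>>> {"op": "carry_out", "data": {
  "steps": [
    {"offset":[0.01,-0.006,-0.04],"turn":[0,0,0],"jaw":0},
    {"offset":[0.03,-0.019,-0.03],"turn":[0,0,0],"jaw":0},
    {"offset":[0.033,-0.021,-0.02],"turn":[0,0,0],"jaw":0},
    {"offset":[0.033,-0.021,0],"turn":[0,0,0],"jaw":0},
    {"offset":[0.033,-0.021,0],"turn":[0,0,0],"jaw":0},
    {"offset":[0.033,-0.021,0],"turn":[0,0,0],"jaw":0},
    {"offset":[0.033,-0.021,0],"turn":[0,0,0],"jaw":0},
    {"offset":[0.033,-0.021,0],"turn":[0,0,0],"jaw":0},
    {"offset":[0.033,-0.021,0],"turn":[0,0,0],"jaw":0},
    {"offset":[0.033,-0.021,0],"turn":[0,0,0],"jaw":0},
    {"offset":[0.033,-0.021,0],"turn":[0,0,0],"jaw":0},
    {"offset":[0.033,-0.021,0],"turn":[0,0,0],"jaw":0},
    {"offset":[0.033,-0.02,0],"turn":[0,0,0.134],"jaw":0},
    {"offset":[0,0,0],"turn":[0,0,0.134],"jaw":0},
    {"offset":[0,0,0],"turn":[0,0,0.134],"jaw":0},
    {"offset":[0,0,0],"turn":[0,0,0.134],"jaw":0},
    {"offset":[0,0,0],"turn":[0,0,0.134],"jaw":0},
    {"offset":[0,0,0],"turn":[0,0,0.134],"jaw":0},
    {"offset":[0,0,0],"turn":[0,0,0.134],"jaw":0}
  ]
}}

```text
t: 2.7
position: [523.1, -160.1, 321.3]
eef_rot: [[0.879, -0.477, -0.0], [-0.477, -0.879, -0.0], [-0.0, 0.0, -1.0]]
contact_force: [0.1, -0.2, -0.5]
width: 85.2
```

```bash
cat > snap.py <<'E'
import sys
from h import *
n=sys.argv[1]
o=get_obs();m=cams.camera_model('wrist')
p,d=cams.camera('wrist');cv2.imwrite(f'pics/w{n}.png',p);np.savez(f'w{n}.npz',d=d,view=m['view'],fx=m['fx'],fy=m['fy'],cx=m['cx'],cy=m['cy'])
print(o['t'],o['position'].round(1),o['eef_rot'].round(3).tolist(),o['contact_force'].round(2),o['width'],o['joint_positions'])
E
python3 snap.py 1
```

```text
2.7 [ 523.1 -160.1  321.3] [[0.879, -0.477, -0.0], [-0.477, -0.879, -0.0], [-0.0, 0.0, -1.0]] [ 0.07 -0.16 -0.53] 85.21510492806524 [  23.35789012   12.0562504   -11.23850962   96.808155      2.46266672
   71.37805356 -106.94350048]
```

View pics/w1.png

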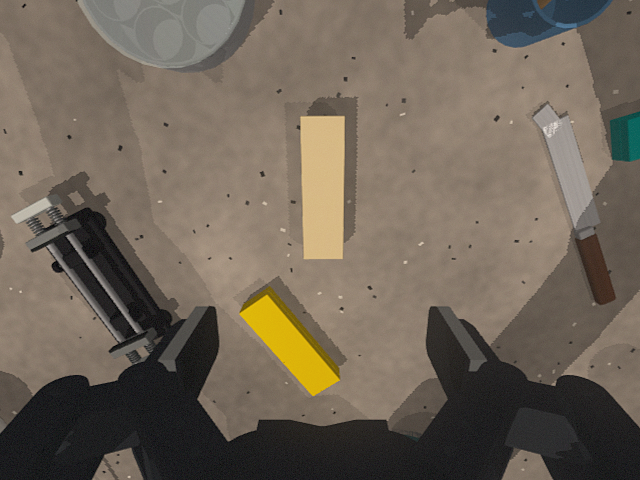

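```bash
cat > meas.py <<'E'
from h import *
def load(n):
    z=np.load(f'w{n}.npz');return cv2.imread(f'pics/w{n}.png'),z['d'],dict(view=z['view'],fx=float(z['fx']),fy=float(z['fy']),cx=float(z['cx']),cy=float(z['cy']))
def stone(n):
    p,d,m=load(n);W=cloud('wrist',d,m)
    hsv=cv2.cvtColor(p,cv2.COLOR_BGR2HSV);b,g,r=[p[...,i].astype(int) for i in range(3)]
    return p,d,m,W
E
python3 - <<'E'
from meas import *
p,d,m,W=stone(1)
z=W[...,2]
box=np.zeros((480,640),bool);box[95:280,290:360]=True
pts=W[box&(z>34)&(z<60)]
print(np.median(pts[:,2]),np.percentile(pts[:,2],[5,95]))
c,s,a=cv2.minAreaRect(pts[:,:2].astype(np.float32));print(c,s,a)
# colour-based: pale top
b,r=p[...,0].astype(int),p[...,2].astype(int)
mk=(box&(r>195)).astype(np.uint8)
cs,_=cv2.findContours(mk,cv2.RETR_EXTERNAL,cv2.CHAIN_APPROX_NONE);k=max(cs,key=cv2.contourArea)[:,0]
Q=np.array([ray_z('wrist',u,v,42,m)[:2] for u,v in k],np.float32)
print(cv2.minAreaRect(Q))
# stand visible? table / holder
print('tab',np.nanmedian(z[270:290,150:220]))
E
```

```text
41.31285872766793 [39.91730918 42.6500471 ]
(525.3864135742188, -162.6259002685547) (50.011993408203125, 168.7880096435547) 61.88633728027344
((526.046630859375, -162.26998901367188), (48.09941101074219, 167.50820922851562), 61.831661224365234)
tab -0.9386596876303201
```

>>> {"op": "carry_out", "data": {
  "steps": [
    {"offset":[-0.017,-0.0357,0],"turn":[0,0,0],"jaw":0},
    {"offset":[-0.017,-0.0357,0],"turn":[0,0,0],"jaw":0},
    {"offset":[-0.017,-0.0357,0],"turn":[0,0,0],"jaw":0},
    {"offset":[-0.017,-0.0357,0],"turn":[0,0,0],"jaw":0},
    {"offset":[-0.017,-0.0357,0],"turn":[0,0,0],"jaw":0},
    {"offset":[-0.017,-0.0357,0],"turn":[0,0,0],"jaw":0},
    {"offset":[-0.017,-0.0357,0],"turn":[0,0,0],"jaw":0},
    {"offset":[-0.017,-0.0357,0],"turn":[0,0,0],"jaw":0},
    {"offset":[0,0,0.01],"turn":[0,0,-0.109],"jaw":0},
    {"offset":[0,0,0.01],"turn":[0,0,-0.109],"jaw":0},
    {"offset":[0,0,0.01],"turn":[0,0,-0.109],"jaw":0},
    {"offset":[0,0,0],"turn":[0,0,-0.109],"jaw":0},
    {"offset":[0,0,0],"turn":[0,0,0],"jaw":0}
  ]
}}

```text
t: 4.05
position: [538.2, 155.8, 291.1]
eef_rot: [[0.999, -0.052, -0.0], [-0.052, -0.999, 0.0], [-0.0, -0.0, -1.0]]
contact_force: [0.8, 0.7, -0.1]
width: 85.3
```

```bash
python3 snap.py 2; python3 -c "
from h import *
for n in ['holder_seat','holder_far_end','holder_near_end','holder_clamp']:
    print(n,[(np.round(x['at'],1),round(x['confidence'],2)) for x in cams.spot_point('wrist',n)][:2])"
```

```text
4.05 [538.2 155.8 291.1] [[0.999, -0.052, -0.0], [-0.052, -0.999, 0.0], [-0.0, -0.0, -1.0]] [ 0.77  0.7  -0.07] 85.28866116522092 [   2.5829865    16.08250257  -26.61955576   96.97719176    7.6380431
   68.76241842 -118.87872311]
holder_seat [(array([320. , 186.4]), 0.6)]
holder_far_end [(array([318.8,  91.9]), 0.96)]
holder_near_end [(array([322.3, 265.2]), 0.75)]
holder_clamp [(array([287.1, 140.8]), 0.73), (array([163.6, 342.8]), 0.41)]
```

View pics/w2.png

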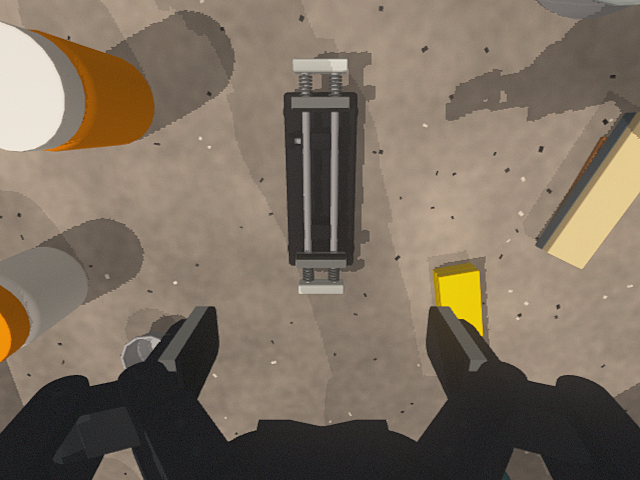

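```bash
python3 - <<'E'
from meas import *
p,d,m,W=stone(2)
print('cam',np.linalg.inv(m['view'])[:3,3])
for n,P,z in [('seat',(320,186.4),42),('far',(318.8,91.9),20),('near',(322.3,265.2),20),('clamp',(287.1,140.8),29)]:
    print(n,ray_z('wrist',*P,z,m).round(1))
z=W[...,2]
def rect(mask,name):
    pts=W[mask];c,s,a=cv2.minAreaRect(pts[:,:2].astype(np.float32));print(name,len(pts),np.round(c,1),np.round(s,1),round(a,1),np.median(pts[:,2]).round(1))
box=np.zeros((480,640),bool);box[50:300,275:365]=True
rect(box&(z>14)&(z<24),'base')
rect(box&(z>36)&(z<70),'high')
for lo,hi in [(50,78),(90,115),(245,272),(272,300)]:
    b=np.zeros_like(box);b[lo:hi,275:365]=True
    q=z[b&(z>30)];print(lo,np.percentile(q,[10,50,90]).round(1))
    rect(b&(z>48),'>48'); rect(b&(z>42)&(z<=50),'bar')
cv2.imwrite('pics/w2c.png',cv2.resize(p[45:305,270:370],None,fx=2.2,fy=2.2,interpolation=cv2.INTER_CUBIC))
# rods lines & column profile
g=cv2.cvtColor(p,cv2.COLOR_BGR2GRAY)
print('col308..',g[80:125,318].tolist());print(g[240:300,320].tolist())
for r in (130,160,190,220,245): print(r,g[r,280:365:1].tolist())
E
```

```text
cam [615.55696313 152.34030619 433.00756267]
seat [552.5 157.4  42. ]
far [649.5 153.6  20. ]
near [451.7 160.   20. ]
clamp [601.5 190.5  29. ]
base 7290 [550.5 156.7] [ 80. 199.] 87.2 19.3
high 6617 [552.  159.7] [ 63.2 250.5] 87.3 42.2
50 [41.5 47.  48.2]
>48 128 [671.7 150.5] [51.5  9.8] 87.1 48.3
bar 795 [669.2 151.2] [53.  15.6] 87.3 47.1
90 [41.5 52.2 53.3]
>48 862 [635.7 152.5] [56.8 13.2] 87.1 52.4
bar 90 [637.8 148.9] [46.1 22.8] 87.1 43.5
245 [39.3 51.4 53. ]
>48 613 [468.7 160.6] [56.9 14.1] 87.0 52.3
bar 163 [465.9 162.3] [56.2 30.6] 75.1 44.6
272 [38.1 45.2 47.8]
>48 57 [432.6 162.1] [50.6 10.2] 89.1 48.3
bar 582 [440.  162.1] [52.  26.3] 86.6 46.7
col308.. [131, 128, 129, 128, 129, 133, 134, 135, 128, 84, 89, 88, 53, 43, 45, 43, 60, 114, 123, 118, 116, 119, 121, 119, 116, 119, 121, 120, 58, 45, 52, 52, 48, 46, 49, 46, 46, 39, 50, 47, 49, 47, 44, 48, 43]
[43, 42, 44, 44, 42, 41, 49, 43, 43, 45, 36, 45, 77, 55, 39, 39, 47, 52, 47, 66, 127, 119, 115, 113, 116, 117, 113, 114, 83, 83, 77, 87, 123, 118, 117, 118, 121, 123, 120, 97, 102, 103, 98, 101, 108, 154, 182, 185, 181,
[... 1195 characters left out ...]
07, 41, 44, 52, 48, 47, 52, 51, 52, 55, 49, 51, 48, 53, 49, 40, 61, 119, 161, 161, 152, 140, 120, 95, 57, 39, 44, 38, 38, 43, 44, 47, 36, 43, 41, 37, 45, 42, 39, 43, 42, 40, 27, 110, 159, 160, 159, 144, 136, 115, 79, 35, 39, 46, 40, 42, 38, 43, 43, 44, 44, 40, 48, 45, 45, 49, 39, 66, 92, 89, 86, 92, 87, 86, 115, 138, 135, 135]
245 [138, 137, 138, 143, 145, 144, 139, 107, 47, 47, 53, 51, 52, 49, 51, 52, 54, 51, 49, 54, 45, 51, 47, 36, 108, 154, 162, 157, 142, 127, 112, 75, 37, 42, 48, 46, 40, 45, 41, 44, 41, 44, 46, 45, 45, 48, 46, 43, 44, 31, 106, 157, 161, 161, 144, 132, 107, 62, 37, 43, 42, 43, 41, 44, 42, 47, 46, 43, 44, 45, 45, 44, 43, 43, 69, 89, 91, 87, 87, 84, 109, 136, 131, 130, 128]
```

View pics/w2c.png

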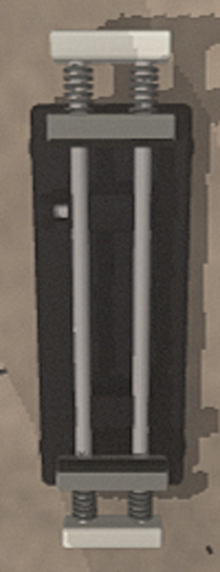

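>>> {"op": "carry_out", "data": {
  "steps": [
    {"offset":[0.0005,0.0398,0],"turn":[0,0,0],"jaw":0},
    {"offset":[0.0005,0.0398,0],"turn":[0,0,0],"jaw":0},
    {"offset":[0.0005,0.0398,0],"turn":[0,0,0],"jaw":0},
    {"offset":[0.0005,0.0398,0],"turn":[0,0,0],"jaw":0},
    {"offset":[0.0005,0.0398,0],"turn":[0,0,0],"jaw":0},
    {"offset":[0.0005,0.0398,0],"turn":[0,0,0],"jaw":0},
    {"offset":[0.0005,0.0398,0],"turn":[0,0,0],"jaw":0},
    {"offset":[0.0005,0.0398,0],"turn":[0,0,0],"jaw":0},
    {"offset":[0,0,0.03],"turn":[0,0,0.11],"jaw":0},
    {"offset":[0,0,0.03],"turn":[0,0,0.11],"jaw":0},
    {"offset":[0,0,0.03],"turn":[0,0,0.11],"jaw":0},
    {"offset":[0,0,0.03],"turn":[0,0,0.11],"jaw":0},
    {"offset":[0,0,0.04],"turn":[0,0,0],"jaw":0},
    {"offset":[0,0,0.03],"turn":[0,0,0],"jaw":0},
    {"offset":[0,0,0.02],"turn":[0,0,0],"jaw":0},
    {"offset":[0,0,0],"turn":[0,0,0],"jaw":0}
  ]
}}

```text
t: 5.9
position: [523.0, -161.8, 79.0]
eef_rot: [[0.879, -0.477, -0.004], [-0.477, -0.879, 0.001], [-0.004, 0.001, -1.0]]
contact_force: [0.2, -0.9, -0.0]
width: 85.4
```

```bash
python3 snap.py 3
```

```text
5.9 [ 523.  -161.8   79. ] [[0.879, -0.477, -0.004], [-0.477, -0.879, 0.001], [-0.004, 0.001, -1.0]] [ 0.23 -0.92 -0.01] 85.42781072084125 [  22.49295436   27.88075744  -10.59495349  109.89986794    7.20756686
   43.08179028 -110.66278009]
```

View pics/w3.png

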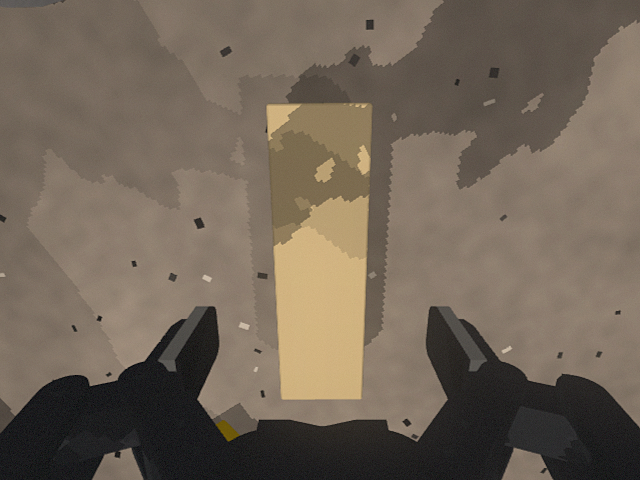

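```bash
python3 - <<'E'
from meas import *
p,d,m,W=stone(3)
z=W[...,2]
box=np.zeros((480,640),bool);box[90:410,250:390]=True
pts=W[box&(z>34)&(z<60)]
c,s,a=cv2.minAreaRect(pts[:,:2].astype(np.float32));print(c,s,a,np.median(pts[:,2]))
c=np.array(c)-[523,-161.8];print(c@[.879,-.477],c@[-.477,-.879])
E
```

```text
(525.2809448242188, -161.93893432617188) (50.233299255371094, 170.6078338623047) 61.87522888183594 41.288198761940606
2.07122217407226 -0.9658874084472756
```

>>> {"op": "carry_out", "data": {
  "steps": [
    {"offset":[0.001,-0.0005,0.025],"turn":[0,0,-0.006],"jaw":0},
    {"offset":[0.001,-0.0005,0.025],"turn":[0,0,0],"jaw":0},
    {"offset":[0,0,0.015],"turn":[0,0,0],"jaw":0},
    {"offset":[0,0,0.005],"turn":[0,0,0],"jaw":0},
    {"offset":[0,0,0],"turn":[0,0,0],"jaw":0},
    {"offset":[0,0,0],"turn":[0,0,0],"jaw":1},
    {"offset":[0,0,0],"turn":[0,0,0],"jaw":1},
    {"offset":[0,0,0],"turn":[0,0,0],"jaw":1},
    {"offset":[0,0,0],"turn":[0,0,0],"jaw":1},
    {"offset":[0,0,0],"turn":[0,0,0],"jaw":1},
    {"offset":[0,0,0],"turn":[0,0,0],"jaw":1},
    {"offset":[0,0,0],"turn":[0,0,0],"jaw":1},
    {"offset":[0,0,0],"turn":[0,0,0],"jaw":1}
  ]
}}

```text
t: 7.25
position: [527.1, -162.5, 12.4]
eef_rot: [[0.882, -0.471, 0.001], [-0.471, -0.882, -0.0], [0.001, -0.0, -1.0]]
contact_force: [-4.1, 0.5, 12.1]
width: 49.3
```

>>> {"op": "carry_out", "data": {
  "steps": [
    {"offset":[0,0,-0.005],"turn":[0,0,0],"jaw":1},
    {"offset":[0,0,-0.01],"turn":[0,0,0],"jaw":1},
    {"offset":[0,0,-0.02],"turn":[0,0,0],"jaw":1},
    {"offset":[0,0,-0.03],"turn":[0,0,0],"jaw":1},
    {"offset":[0,0,-0.03],"turn":[0,0,0],"jaw":1},
    {"offset":[0,0,-0.03],"turn":[0,0,0],"jaw":1},
    {"offset":[0,0,-0.02],"turn":[0,0,0],"jaw":1},
    {"offset":[0,0,0],"turn":[0,0,0],"jaw":1},
    {"offset":[0,0,0],"turn":[0,0,0],"jaw":1}
  ]
}}

```text
t: 8.15
position: [526.3, -162.2, 156.2]
eef_rot: [[0.882, -0.471, 0.0], [-0.471, -0.882, -0.0], [0.0, 0.0, -1.0]]
contact_force: [-0.3, 0.1, -6.2]
width: 49.0
```

```bash
python3 snap.py 4; python3 - <<'E'
from meas import *
p,d,m,W=stone(4)
o=get_obs();R=o['eef_rot'];T=o['position']
L=(W-T)@R
v=~np.isnan(L[...,0])&(abs(L[...,1])<30)&(abs(L[...,0])<110)&(L[...,2]>-60)&(L[...,2]<10)
v[:,:230]=0;v[:,410:]=0
# top surface only
P=L[v];print(len(P))
import collections
zs=np.median(P[:,2]);Q=P[abs(P[:,2]-zs)<8]
c,s,a=cv2.minAreaRect(Q[:,:2].astype(np.float32));print('tool-frame rect',c,s,a,zs)
A=np.c_[Q[:,0],Q[:,1],np.ones(len(Q))];k,*_=np.linalg.lstsq(A,Q[:,2],rcond=None);print('plane',k)
ys,xs=np.where(v);print(xs.min(),xs.max(),ys.min(),ys.max())
E
```

```text
8.15 [ 526.3 -162.2  156.2] [[0.882, -0.471, 0.0], [-0.471, -0.882, -0.0], [0.0, 0.0, -1.0]] [-0.31  0.11 -6.21] 48.977344464301694 [  23.48740219   21.76274667  -11.72970102  106.88325967    5.50232424
   51.89209734 -108.91639272]
49447
tool-frame rect (24.00747299194336, 0.0064220428466796875) (119.41413116455078, 59.89918518066406) 0.061414532363414764 -29.62678415275771
plane [ 8.98859777e-04 -6.20904595e-04 -2.96815457e+01]
230 409 104 425
```

View pics/w4.png

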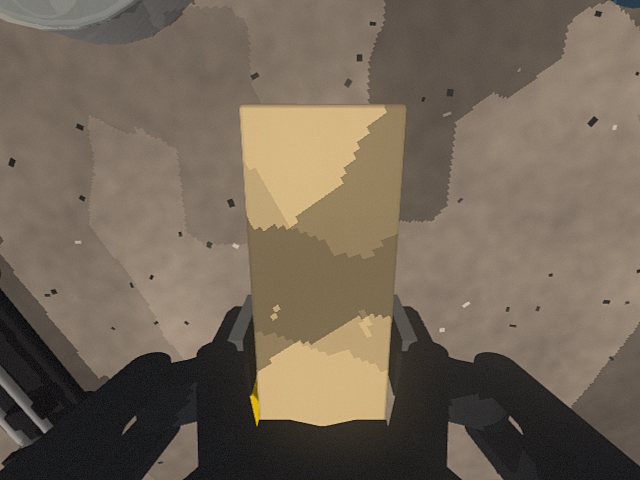

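>>> {"op": "carry_out", "data": {
  "steps": [
    {"offset":[-0.0155,-0.032,0],"turn":[0,0,0],"jaw":1},
    {"offset":[-0.0155,-0.032,0],"turn":[0,0,0],"jaw":1},
    {"offset":[-0.0155,-0.032,0],"turn":[0,0,0],"jaw":1},
    {"offset":[-0.0155,-0.032,0],"turn":[0,0,0],"jaw":1},
    {"offset":[-0.0155,-0.032,0],"turn":[0,0,0],"jaw":1},
    {"offset":[-0.0155,-0.032,0],"turn":[0,0,0],"jaw":1},
    {"offset":[-0.0155,-0.032,0],"turn":[0,0,0],"jaw":1},
    {"offset":[-0.0155,-0.032,0],"turn":[0,0,0],"jaw":1},
    {"offset":[-0.0155,-0.032,0],"turn":[0,0,0],"jaw":1},
    {"offset":[0,0,0],"turn":[0,0,-0.1102],"jaw":1},
    {"offset":[0,0,0],"turn":[0,0,-0.1102],"jaw":1},
    {"offset":[0,0,0],"turn":[0,0,-0.1102],"jaw":1},
    {"offset":[0,0,0],"turn":[0,0,-0.1102],"jaw":1},
    {"offset":[0,0,0.01],"turn":[0,-0.05,0],"jaw":1},
    {"offset":[0,0,0.02],"turn":[0,-0.055,0],"jaw":1},
    {"offset":[0,0,0.02],"turn":[0,0,0],"jaw":1},
    {"offset":[0,0,0],"turn":[0,0,0],"jaw":1},
    {"offset":[0,0,0],"turn":[0,0,0],"jaw":1}
  ]
}}

```text
t: 10.0
position: [535.5, 157.8, 105.9]
eef_rot: [[0.993, -0.049, -0.106], [-0.049, -0.999, 0.005], [-0.106, 0.0, -0.994]]
contact_force: [0.6, -0.0, -4.6]
width: 48.9
```

```bash
cat > st.py <<'E'
from h import *
o=get_obs();R=o['eef_rot'];T=o['position']
J=np.array([552.2,156.6]);y=np.radians(-2.85);hx=np.array([np.cos(y),np.sin(y)]);hy=np.array([-hx[1],hx[0]])
def H(P): return np.array([(P[:2]-J)@hx,(P[:2]-J)@hy,P[2]-42]).round(2)
C=T+R@[83.4,0,-1.7];N=T+R@[-86.6,0,-1.7]
f=o['contact_force']
print('t',o['t'],'far low corner',H(C),'near',H(N),'TCP',H(T))
print('yaw',np.degrees(np.arctan2(R[1,0],R[0,0])).round(2),'pitch down',np.degrees(np.arcsin(-R[2,0])).round(2),'roll',np.degrees(np.arcsin(R[2,1])).round(2),'F along',round(f[:2]@hx,2),round(f[:2]@hy,2),round(f[2],2),'w',o['width'])
E
python3 st.py; python3 snap.py 5
```

```text
t 10.0 far low corner [66.37  0.38 56.75] near [-102.67    0.25   74.84] TCP [-16.74   0.32  63.93]
yaw -2.81 pitch down 6.11 roll 0.01 F along 0.58 0.0 -4.62 w 48.880506680744915
10.0 [535.5 157.8 105.9] [[0.993, -0.049, -0.106], [-0.049, -0.999, 0.005], [-0.106, 0.0, -0.994]] [ 0.58 -0.03 -4.62] 48.880506680744915 [  -0.65328786   30.65211455  -23.03795728  102.98096395   11.09451118
   54.59622204 -121.04794421]
```

View pics/w5.png

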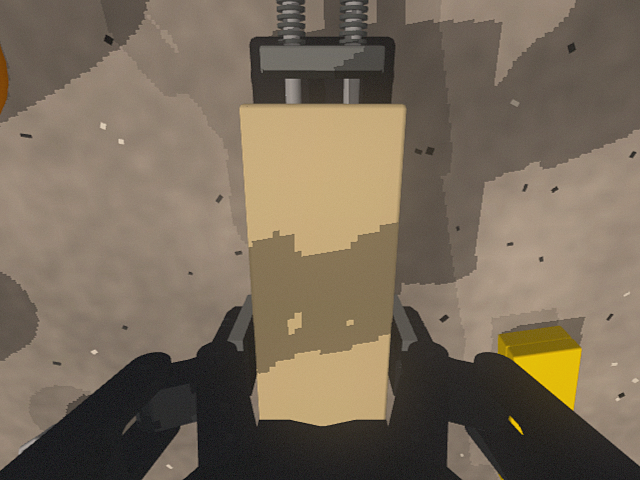

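```bash
python3 - <<'E'
from meas import *
from st import H
p,d,m=load(5)
g=cv2.cvtColor(p,cv2.COLOR_BGR2GRAY);print(g[40:100,322].tolist())
for P in [(262,70.5),(391,71),(322,71),(262,46),(391,46)]: print(P,H(ray_z('wrist',*P,53,m)))
W=cloud('wrist',d,m);print([H(W[r,322]).tolist() for r in (50,60,68,74,80)])
e=ray_z('wrist',323,105,0,m); 
o=get_obs();L=(W-o['position'])@o['eef_rot'];print([L[r,323].round(1).tolist() for r in (103,105,107,110,200)])
E
```

```text
t 10.05 far low corner [66.86  0.52 57.64] near [-102.2     0.4    75.48] TCP [-16.26   0.46  64.7 ]
yaw -2.81 pitch down 6.02 roll -0.01 F along 0.26 0.64 -4.12 w 49.27446351009634
[37, 41, 42, 38, 36, 61, 101, 102, 109, 110, 107, 110, 112, 109, 109, 107, 109, 108, 111, 107, 107, 111, 109, 108, 110, 109, 109, 112, 111, 113, 90, 44, 47, 52, 50, 54, 54, 53, 48, 45, 48, 45, 50, 46, 47, 45, 49, 45, 51, 52, 48, 50, 51, 52, 53, 51, 51, 52, 53, 54]
(262, 70.5) [80.02 28.67 11.  ]
(391, 71) [ 79.88 -31.53  11.  ]
(322, 71) [79.84  0.68 11.  ]
(262, 46) [90.11 28.   11.  ]
(391, 46) [ 90.18 -30.73  11.  ]
[[88.55, 0.69, 10.74], [84.49, 0.69, 9.85], [81.16, 0.68, 9.35], [78.59, 0.68, 10.03], [76.12, 0.64, -23.13]]
[[89.1, 0.5, 77.9], [82.8, 0.1, -27.6], [82.3, 0.1, -28.0], [81.5, 0.1, -26.7], [54.5, 0.1, -27.7]]
```

>>> {"op": "carry_out", "data": {
  "steps": [
    {"offset":[0.0016,0,0.015],"turn":[0,0,0],"jaw":1},
    {"offset":[0.0021,0,0.02],"turn":[0,0,0],"jaw":1},
    {"offset":[0.0011,0,0.01],"turn":[0,0,0],"jaw":1},
    {"offset":[0.0005,0,0.005],"turn":[0,0,0],"jaw":1},
    {"offset":[0.0003,0,0.003],"turn":[0,0,0],"jaw":1},
    {"offset":[0,0,0],"turn":[0,0,0],"jaw":1},
    {"offset":[0,0,0],"turn":[0,0,0],"jaw":1}
  ]
}}

```text
t: 10.75
position: [536.4, 157.8, 53.6]
eef_rot: [[0.993, -0.049, -0.104], [-0.049, -0.999, 0.005], [-0.104, -0.0, -0.995]]
contact_force: [0.5, -0.7, -3.9]
width: 48.9
```

```bash
python3 st.py; python3 snap.py 6
```

```text
t 10.75 far low corner [67.25  0.41  4.65] near [-101.83    0.34   22.35] TCP [-15.88   0.38  11.65]
yaw -2.83 pitch down 5.98 roll -0.02 F along 0.54 -0.68 -3.86 w 48.8812281704539
10.75 [536.4 157.8  53.6] [[0.993, -0.049, -0.104], [-0.049, -0.999, 0.005], [-0.104, -0.0, -0.995]] [ 0.5  -0.7  -3.86] 48.8812281704539 [  -1.72396543   34.94765007  -21.7231795   104.26903901   13.115688
   49.07986711 -122.3888128 ]
```

View pics/w6.png

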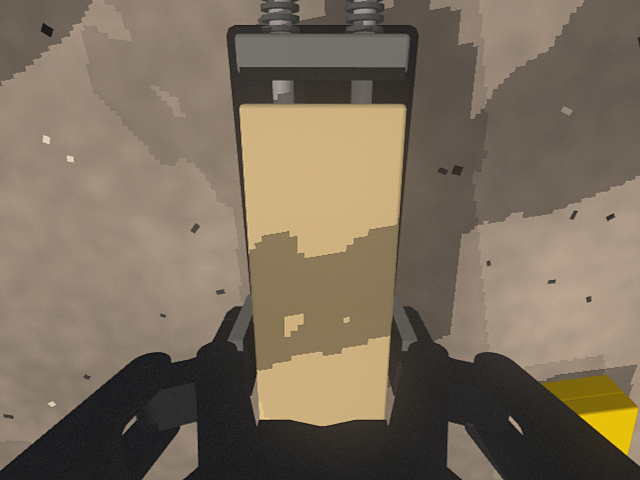

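>>> {"op": "carry_out", "data": {
  "steps": [
    {"offset":[0.0024,0,0.0003],"turn":[0,0,0],"jaw":1},
    {"offset":[0.0024,0,0.0003],"turn":[0,0,0],"jaw":1},
    {"offset":[0.0024,0,0.0002],"turn":[0,0,0],"jaw":1},
    {"offset":[0,0,0],"turn":[0,0,0],"jaw":1}
  ]
}}

```text
t: 11.2
position: [543.5, 157.2, 51.5]
eef_rot: [[0.993, -0.05, -0.105], [-0.049, -0.999, 0.005], [-0.105, -0.0, -0.995]]
contact_force: [0.2, 0.7, -4.7]
width: 48.6
```

```bash
python3 st.py
```

```text
t 11.2 far low corner [74.36  0.19  2.47] near [-94.7    0.18  20.28] TCP [-8.76  0.18  9.52]
yaw -2.84 pitch down 6.01 roll -0.01 F along 0.14 0.71 -4.7 w 48.637528916768844
```

>>> {"op": "carry_out", "data": {
  "steps": [
    {"offset":[0.001,0,-0.0001],"turn":[0,0,0],"jaw":1},
    {"offset":[0.001,0,-0.0001],"turn":[0,0,0],"jaw":1},
    {"offset":[0,0,0],"turn":[0,0,0],"jaw":1}
  ]
}}

```text
t: 11.5
position: [545.0, 157.2, 51.5]
eef_rot: [[0.993, -0.049, -0.105], [-0.049, -0.999, 0.005], [-0.105, -0.0, -0.994]]
contact_force: [-1.7, -1.0, -4.4]
width: 49.1
```

```bash
python3 st.py
```

```text
t 11.5 far low corner [75.86  0.31  2.42] near [-93.2    0.24  20.31] TCP [-7.26  0.28  9.51]
yaw -2.83 pitch down 6.04 roll -0.0 F along -1.64 -1.13 -4.37 w 49.13461303765423
```

>>> {"op": "carry_out", "data": {
  "steps": [
    {"offset":[0.001,0,-0.0001],"turn":[0,0,0],"jaw":1},
    {"offset":[0.001,0,-0.0001],"turn":[0,0,0],"jaw":1},
    {"offset":[0,0,0],"turn":[0,0,0],"jaw":1}
  ]
}}

```text
t: 11.8
position: [547.1, 157.1, 51.5]
eef_rot: [[0.993, -0.049, -0.105], [-0.049, -0.999, 0.005], [-0.105, -0.0, -0.994]]
contact_force: [-2.7, 0.7, -3.5]
width: 48.7
```

```bash
python3 st.py
```

```text
t 11.8 far low corner [77.96  0.29  2.45] near [-91.1    0.23  20.32] TCP [-5.16  0.26  9.52]
yaw -2.83 pitch down 6.03 roll -0.0 F along -2.71 0.6 -3.51 w 48.729166642351565
```

>>> {"op": "carry_out", "data": {
  "steps": [
    {"offset":[0.002,0,-0.0002],"turn":[0,0,0],"jaw":1},
    {"offset":[0.002,0,-0.0002],"turn":[0,0,0],"jaw":1},
    {"offset":[0.002,0,-0.0002],"turn":[0,0,0],"jaw":1},
    {"offset":[0.002,0,-0.0002],"turn":[0,0,0],"jaw":1},
    {"offset":[0.002,0,-0.0002],"turn":[0,0,0],"jaw":1},
    {"offset":[0.002,0,-0.0002],"turn":[0,0,0],"jaw":1},
    {"offset":[0,0,0],"turn":[0,0,0],"jaw":1}
  ]
}}

```text
t: 12.5
position: [558.8, 156.5, 51.3]
eef_rot: [[0.993, -0.049, -0.106], [-0.049, -0.999, 0.005], [-0.106, 0.0, -0.994]]
contact_force: [-7.8, 0.4, -1.1]
width: 48.8
```

```bash
python3 st.py
```

```text
t 12.5 far low corner [89.73  0.31  2.18] near [-79.32   0.23  20.2 ] TCP [6.62 0.27 9.33]
yaw -2.82 pitch down 6.09 roll 0.01 F along -7.83 0.04 -1.14 w 48.823466058920395
```

>>> {"op": "carry_out", "data": {
  "steps": [
    {"offset":[0.001,0,-0.0001],"turn":[0,0,0],"jaw":1},
    {"offset":[0.001,0,-0.0001],"turn":[0,0,0],"jaw":1},
    {"offset":[0.001,0,-0.0001],"turn":[0,0,0],"jaw":1},
    {"offset":[0.001,0,-0.0001],"turn":[0,0,0],"jaw":1},
    {"offset":[0,0,0],"turn":[0,0,0],"jaw":1}
  ]
}}

```text
t: 13.0
position: [562.5, 156.4, 51.3]
eef_rot: [[0.993, -0.049, -0.106], [-0.049, -0.999, 0.005], [-0.107, 0.0, -0.994]]
contact_force: [-10.3, -0.5, -0.6]
width: 49.2
```

```bash
python3 st.py
```

```text
t 13.0 far low corner [93.38  0.33  2.09] near [-75.65   0.23  20.21] TCP [10.27  0.28  9.29]
yaw -2.82 pitch down 6.12 roll 0.02 F along -10.23 -1.04 -0.62 w 49.15333712378429
```

>>> {"op": "carry_out", "data": {
  "steps": [
    {"offset":[0.0005,0,0],"turn":[0,0,0],"jaw":1},
    {"offset":[0.0005,0,-0.0001],"turn":[0,0,0],"jaw":1},
    {"offset":[0,0,0],"turn":[0,0,0],"jaw":1}
  ]
}}

```text
t: 13.3
position: [563.4, 156.3, 51.3]
eef_rot: [[0.993, -0.049, -0.107], [-0.049, -0.999, 0.005], [-0.107, 0.0, -0.994]]
contact_force: [-10.4, -1.1, -0.6]
width: 48.9
```

```bash
python3 st.py
```

```text
t 13.3 far low corner [94.31  0.33  2.1 ] near [-74.72   0.24  20.23] TCP [11.2   0.28  9.3 ]
yaw -2.82 pitch down 6.12 roll 0.02 F along -10.37 -1.57 -0.58 w 48.874341675551356
```

>>> {"op": "carry_out", "data": {
  "steps": [
    {"offset":[0.0005,0,0],"turn":[0,0,0],"jaw":1},
    {"offset":[0,0,0],"turn":[0,0,0],"jaw":1}
  ]
}}

```text
t: 13.5
position: [563.9, 156.3, 51.2]
eef_rot: [[0.993, -0.049, -0.107], [-0.049, -0.999, 0.005], [-0.107, 0.0, -0.994]]
contact_force: [-11.3, -0.4, 0.3]
width: 49.1
```

```bash
python3 st.py
```

```text
t 13.5 far low corner [94.77  0.32  2.03] near [-74.26   0.23  20.18] TCP [11.67  0.27  9.24]
yaw -2.82 pitch down 6.13 roll 0.02 F along -11.3 -1.01 0.27 w 49.14220211822698
```

>>> {"op": "carry_out", "data": {
  "steps": [
    {"offset":[0.0001,0,0.001],"turn":[0,0.0125,0],"jaw":1},
    {"offset":[0.0001,0,0.001],"turn":[0,0.0125,0],"jaw":1},
    {"offset":[0.0001,0,0.001],"turn":[0,0.0125,0],"jaw":1},
    {"offset":[0.0001,0,0.001],"turn":[0,0.0125,0],"jaw":1},
    {"offset":[0,0,0],"turn":[0,0,0],"jaw":1}
  ]
}}

```text
t: 14.0
position: [563.6, 156.3, 47.1]
eef_rot: [[0.997, -0.049, -0.057], [-0.049, -0.999, 0.002], [-0.057, 0.001, -0.998]]
contact_force: [-10.9, 0.1, -0.7]
width: 49.2
```

```bash
python3 st.py
```

```text
t 14.0 far low corner [94.72  0.29  2.03] near [-75.01   0.16  11.68] TCP [11.35  0.22  5.07]
yaw -2.8 pitch down 3.26 roll 0.04 F along -10.91 -0.43 -0.71 w 49.19329584970764
```

>>> {"op": "carry_out", "data": {
  "steps": [
    {"offset":[0,0,0.0005],"turn":[0,0.006,0],"jaw":1},
    {"offset":[0,0,0.0005],"turn":[0,0.006,0],"jaw":1},
    {"offset":[0,0,0],"turn":[0,0,0],"jaw":1}
  ]
}}

```text
t: 14.3
position: [563.6, 156.3, 46.1]
eef_rot: [[0.998, -0.049, -0.045], [-0.049, -0.999, 0.002], [-0.045, 0.001, -0.999]]
contact_force: [-9.6, -0.9, -1.2]
width: 49.0
```

```bash
python3 st.py
```

```text
t 14.3 far low corner [94.82  0.28  2.03] near [-75.01   0.16   9.67] TCP [11.43  0.22  4.08]
yaw -2.81 pitch down 2.58 roll 0.03 F along -9.58 -1.41 -1.2 w 49.01511566695978
```

>>> {"op": "carry_out", "data": {
  "steps": [
    {"offset":[0,0,0.0005],"turn":[0,0.006,0],"jaw":1},
    {"offset":[0,0,0.0005],"turn":[0,0.006,0],"jaw":1},
    {"offset":[0,0,0],"turn":[0,0,0],"jaw":1}
  ]
}}

```text
t: 14.6
position: [563.6, 156.3, 45.1]
eef_rot: [[0.998, -0.049, -0.033], [-0.049, -0.999, 0.001], [-0.033, 0.001, -0.999]]
contact_force: [-9.5, -0.2, 0.1]
width: 49.2
```

```bash
python3 st.py
```

```text
t 14.6 far low corner [94.79  0.3   2.01] near [-75.11   0.18   7.61] TCP [11.38  0.24  3.06]
yaw -2.81 pitch down 1.89 roll 0.03 F along -9.43 -0.65 0.14 w 49.231870168581516
```

>>> {"op": "carry_out", "data": {
  "steps": [
    {"offset":[0,0,0.0006],"turn":[0,0.007,0],"jaw":1},
    {"offset":[0,0,0.0006],"turn":[0,0.007,0],"jaw":1},
    {"offset":[0,0,0],"turn":[0,0,0],"jaw":1}
  ]
}}

```text
t: 14.9
position: [563.6, 156.3, 43.9]
eef_rot: [[0.999, -0.049, -0.019], [-0.049, -0.999, 0.0], [-0.019, 0.001, -1.0]]
contact_force: [-10.1, 0.6, -0.5]
width: 48.9
```

```bash
python3 st.py
```

```text
t 14.9 far low corner [94.78  0.28  2.01] near [-75.19   0.16   5.21] TCP [11.36  0.22  1.88]
yaw -2.81 pitch down 1.08 roll 0.03 F along -10.15 0.1 -0.5 w 48.91657423397402
```

>>> {"op": "carry_out", "data": {
  "steps": [
    {"offset":[0,0,0.0006],"turn":[0,0.007,0],"jaw":1},
    {"offset":[0,0,0.0006],"turn":[0,0.007,0],"jaw":1},
    {"offset":[0,0,0.0004],"turn":[0,0.005,0],"jaw":1},
    {"offset":[0,0,0],"turn":[0,0,0],"jaw":1}
  ]
}}

```text
t: 15.3
position: [563.6, 156.3, 42.3]
eef_rot: [[0.999, -0.049, 0.0], [-0.049, -0.999, -0.001], [0.0, 0.001, -1.0]]
contact_force: [-9.2, -1.1, -1.2]
width: 49.0
```

```bash
python3 st.py; python3 -c "
from h import *
p,d=cams.camera('side');cv2.imwrite('pics/s7.png',cv2.resize(p[180:260,250:370],None,fx=6,fy=6,interpolation=cv2.INTER_CUBIC))"
```

```text
t 15.3 far low corner [94.79  0.3   2.  ] near [-75.21   0.19   1.97] TCP [11.39  0.24  0.29]
yaw -2.81 pitch down -0.01 roll 0.03 F along -9.09 -1.53 -1.23 w 48.99082921638323
```

View pics/s7.png

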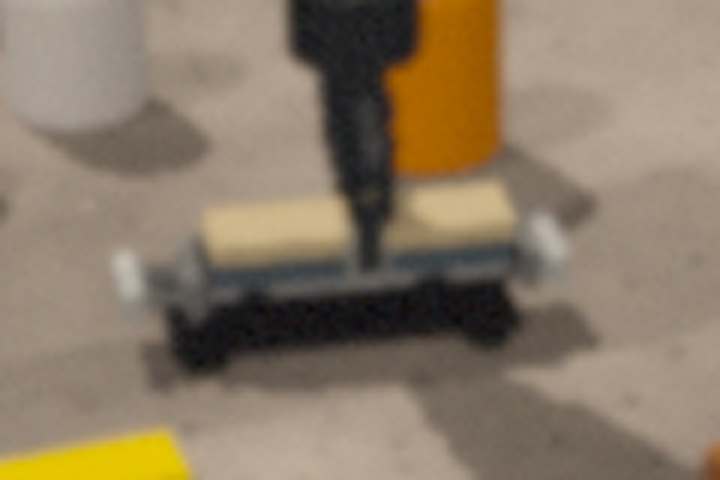

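>>> {"op": "carry_out", "data": {
  "steps": [
    {"offset":[0,0,0.0005],"turn":[0,0,0],"jaw":1},
    {"offset":[0,0,0.0005],"turn":[0,0,0],"jaw":1},
    {"offset":[0,0,0],"turn":[0,0,0],"jaw":1}
  ]
}}

```text
t: 15.65
position: [563.9, 156.3, 41.5]
eef_rot: [[0.999, -0.049, 0.001], [-0.049, -0.999, -0.0], [0.001, 0.0, -1.0]]
contact_force: [-9.8, -0.1, 1.7]
width: 49.2
```

```bash
python3 st.py
```

```text
t 15.65 far low corner [95.12  0.36  1.25] near [-74.88   0.25   1.16] TCP [11.72  0.3  -0.49]
yaw -2.81 pitch down -0.03 roll 0.02 F along -9.83 -0.62 1.73 w 49.22591158237466
```

>>> {"op": "carry_out", "data": {
  "steps": [
    {"offset":[0,0,0.0005],"turn":[0,0,0],"jaw":1},
    {"offset":[0,0,0.0003],"turn":[0,0,0],"jaw":1},
    {"offset":[0,0,0],"turn":[0,0,0],"jaw":1}
  ]
}}

```text
t: 15.95
position: [564.0, 156.4, 40.8]
eef_rot: [[0.999, -0.049, 0.001], [-0.049, -0.999, -0.0], [0.001, 0.0, -1.0]]
contact_force: [-10.2, -0.1, 1.5]
width: 49.1
```

```bash
python3 st.py
```

```text
t 15.95 far low corner [95.16  0.41  0.53] near [-74.84   0.3    0.42] TCP [11.76  0.35 -1.23]
yaw -2.81 pitch down -0.04 roll 0.01 F along -10.2 -0.61 1.52 w 49.06759070281428
```

>>> {"op": "carry_out", "data": {
  "steps": [
    {"offset":[0,0,0.0005],"turn":[0,0,0],"jaw":1},
    {"offset":[0,0,0],"turn":[0,0,0],"jaw":1}
  ]
}}

```text
t: 16.15
position: [564.1, 156.4, 40.4]
eef_rot: [[0.999, -0.049, 0.001], [-0.049, -0.999, -0.0], [0.001, 0.0, -1.0]]
contact_force: [-11.1, -1.0, 4.1]
width: 49.1
```

```bash
python3 st.py
```

```text
t 16.15 far low corner [95.27  0.43  0.21] near [-7.473e+01  3.300e-01  7.000e-02] TCP [11.87  0.38 -1.56]
yaw -2.81 pitch down -0.05 roll 0.01 F along -11.06 -1.57 4.08 w 49.1011128367747
```

>>> {"op": "carry_out", "data": {
  "steps": [
    {"offset":[-0.0003,0,0.0005],"turn":[0,0,0],"jaw":1},
    {"offset":[0,0,0],"turn":[0,0,0],"jaw":1}
  ]
}}

```text
t: 16.35
position: [564.0, 156.4, 40.4]
eef_rot: [[0.999, -0.049, 0.001], [-0.049, -0.999, -0.0], [0.001, 0.0, -1.0]]
contact_force: [-11.1, -2.2, 11.2]
width: 49.3
```

```bash
python3 st.py
```

```text
t 16.35 far low corner [95.24  0.44  0.18] near [-7.476e+01  3.400e-01 -7.000e-02] TCP [11.84  0.39 -1.64]
yaw -2.82 pitch down -0.08 roll 0.01 F along -10.98 -2.71 11.25 w 49.30091051772433
```

>>> {"op": "carry_out", "data": {
  "steps": [
    {"offset":[0,0,0.0005],"turn":[0,0,0],"jaw":1},
    {"offset":[0,0,0],"turn":[0,0,0],"jaw":1}
  ]
}}

```text
t: 16.55
position: [564.1, 156.4, 40.3]
eef_rot: [[0.999, -0.049, 0.002], [-0.049, -0.999, -0.0], [0.002, 0.0, -1.0]]
contact_force: [-14.6, -2.7, 21.4]
width: 49.1
```

```bash
python3 st.py
```

```text
t 16.55 far low corner [95.26  0.45  0.16] near [-74.74   0.36  -0.11] TCP [11.86  0.4  -1.67]
yaw -2.82 pitch down -0.09 roll 0.02 F along -14.45 -3.42 21.4 w 49.117500025561455
```

>>> {"op": "carry_out", "data": {
  "steps": [
    {"offset":[0,0,0.0005],"turn":[0,0,0],"jaw":1},
    {"offset":[0,0,0],"turn":[0,0,0],"jaw":1}
  ]
}}

```text
t: 16.75
position: [564.1, 156.4, 40.3]
eef_rot: [[0.999, -0.049, 0.002], [-0.049, -0.999, -0.001], [0.002, 0.001, -1.0]]
contact_force: [-18.5, -4.1, 30.0]
width: 49.2
```

```bash
python3 st.py
```

```text
t 16.75 far low corner [95.27  0.44  0.13] near [-74.73   0.35  -0.16] TCP [11.87  0.4  -1.71]
yaw -2.82 pitch down -0.1 roll 0.03 F along -18.29 -5.01 29.98 w 49.244341430819006
```

>>> {"op": "carry_out", "data": {
  "steps": [
    {"offset":[-0.001,0,-0.0005],"turn":[0,0,0],"jaw":1},
    {"offset":[-0.001,0,0],"turn":[0,0,0],"jaw":1},
    {"offset":[0,0,0],"turn":[0,0,0],"jaw":1}
  ]
}}

```text
t: 17.05
position: [563.0, 156.5, 40.3]
eef_rot: [[0.999, -0.049, 0.003], [-0.049, -0.999, 0.0], [0.003, -0.0, -1.0]]
contact_force: [-7.1, -1.3, 13.4]
width: 49.2
```

```bash
python3 st.py
```

```text
t 17.05 far low corner [94.15  0.46  0.32] near [-75.85   0.42  -0.25] TCP [10.76  0.44 -1.66]
yaw -2.84 pitch down -0.19 roll -0.01 F along -7.06 -1.66 13.38 w 49.22547814660681
```

>>> {"op": "carry_out", "data": {
  "steps": [
    {"offset":[-0.001,0,0],"turn":[0,0,0],"jaw":1},
    {"offset":[-0.001,0,0],"turn":[0,0,0],"jaw":1},
    {"offset":[-0.001,0,0],"turn":[0,0,0],"jaw":1},
    {"offset":[-0.001,0,0],"turn":[0,0,0],"jaw":1},
    {"offset":[-0.001,0,0],"turn":[0,0,0],"jaw":1},
    {"offset":[0,0,0],"turn":[0,0,0],"jaw":1}
  ]
}}

```text
t: 17.65
position: [558.6, 156.8, 40.4]
eef_rot: [[0.999, -0.05, 0.004], [-0.05, -0.999, 0.0], [0.004, -0.001, -1.0]]
contact_force: [-2.0, -1.1, 9.6]
width: 49.2
```

```bash
python3 st.py
```

```text
t 17.65 far low corner [89.74  0.47  0.43] near [-80.26   0.46  -0.31] TCP [ 6.34  0.47 -1.63]
yaw -2.85 pitch down -0.25 roll -0.03 F along -1.91 -1.17 9.64 w 49.21827469666009
```

>>> {"op": "carry_out", "data": {
  "steps": [
    {"offset":[-0.001,0,0],"turn":[0,-0.0022,0],"jaw":1},
    {"offset":[-0.001,0,0],"turn":[0,-0.0022,0],"jaw":1},
    {"offset":[-0.001,0,0.0003],"turn":[0,0,0],"jaw":1},
    {"offset":[0,0,0.0004],"turn":[0,0,0],"jaw":1},
    {"offset":[0,0,0],"turn":[0,0,0],"jaw":1}
  ]
}}

```text
t: 18.15
position: [556.4, 156.9, 40.3]
eef_rot: [[0.999, -0.05, 0.002], [-0.05, -0.999, 0.001], [0.002, -0.001, -1.0]]
contact_force: [-1.7, -2.7, 17.5]
width: 49.3
```

```bash
python3 st.py
```

```text
t 18.15 far low corner [87.59  0.5   0.17] near [-82.41   0.51  -0.1 ] TCP [ 4.19  0.5  -1.67]
yaw -2.85 pitch down -0.09 roll -0.05 F along -1.53 -2.79 17.55 w 49.28283363647503
```

>>> {"op": "carry_out", "data": {
  "steps": [
    {"offset":[0,0,0],"turn":[0,0,0],"jaw":0.6},
    {"offset":[0,0,0],"turn":[0,0,0],"jaw":0.3},
    {"offset":[0,0,0],"turn":[0,0,0],"jaw":0},
    {"offset":[0,0,0],"turn":[0,0,0],"jaw":0},
    {"offset":[0,0,0],"turn":[0,0,0],"jaw":0},
    {"offset":[0,0,0],"turn":[0,0,0],"jaw":0}
  ]
}}

```text
t: 18.75
position: [554.3, 156.8, 38.5]
eef_rot: [[0.999, -0.049, -0.002], [-0.049, -0.999, 0.0], [-0.002, -0.0, -1.0]]
contact_force: [-0.1, -0.5, -0.5]
width: 85.4
```

```bash
python3 st.py; python3 snap.py 8
```

```text
t 18.75 far low corner [85.52  0.33 -1.97] near [-84.48   0.25  -1.55] TCP [ 2.12  0.29 -3.47]
yaw -2.83 pitch down 0.14 roll -0.01 F along -0.12 -0.49 -0.45 w 85.41164622444968
18.75 [554.3 156.8  38.5] [[0.999, -0.049, -0.002], [-0.049, -0.999, 0.0], [-0.002, -0.0, -1.0]] [-0.14 -0.49 -0.45] 85.41164622444968 [  -3.62773485   34.84359471  -19.58630338  106.40995872   16.64924901
   41.67507587 -125.34904418]
```

View pics/w8.png

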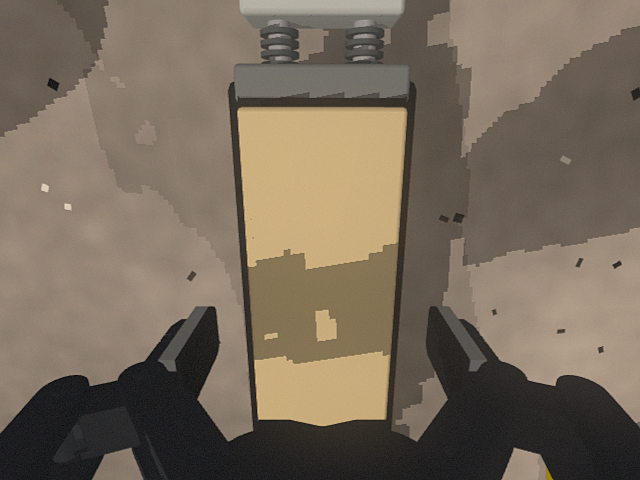

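>>> {"op": "carry_out", "data": {
  "steps": [
    {"offset":[0,0,-0.01],"turn":[0,0,0],"jaw":0},
    {"offset":[0,0,-0.02],"turn":[0,0,0],"jaw":0},
    {"offset":[0,0,-0.04],"turn":[0,0,0],"jaw":0},
    {"offset":[0,0,-0.04],"turn":[0,0,0],"jaw":0},
    {"offset":[-0.03,0,-0.03],"turn":[0,0,0],"jaw":0},
    {"offset":[-0.03,0,-0.01],"turn":[0,0,0],"jaw":0},
    {"offset":[0,0,0],"turn":[0,0,0],"jaw":0},
    {"offset":[0,0,0],"turn":[0,0,0],"jaw":0}
  ]
}}

```text
t: 19.6
position: [494.9, 159.7, 189.8]
eef_rot: [[0.999, -0.049, -0.001], [-0.049, -0.999, 0.0], [-0.001, -0.0, -1.0]]
contact_force: [0.4, 0.2, 0.7]
width: 85.3
```

```bash
python3 snap.py 9; python3 - <<'E'
from meas import *
from st import H,J,hx,hy
p,d,m=load(9);W=cloud('wrist',d,m)
s=(W[...,:2]-J)@hx;y=(W[...,:2]-J)@hy;z=W[...,2]-42
v=(abs(s)<88)&(abs(y)<30)&(z>18)&(z<45)
P=np.c_[s[v],y[v],z[v]];print(len(P),cv2.minAreaRect(P[:,:2].astype(np.float32)))
A=np.c_[P[:,:2],np.ones(len(P))];k,*_=np.linalg.lstsq(A,P[:,2],rcond=None);print('plane slope mm/170:',k[0]*170,k[1]*50,'h',k[2])
for lo,hi in [(-82,-60),(-40,-20),(20,40),(60,82)]:
    q=v&(s>lo)&(s<hi);print(lo,z[q].mean().round(2) if q.any() else None)
for lo,hi in [(-120,-85),(85,110)]:
    q=(s>lo)&(s<hi)&(abs(y)<26)&(z>8)&(z<14);print('jaw',q.sum(),np.percentile(s[q],[2,50,98]).round(1) if q.any() else None)
E
```

```text
19.6 [494.9 159.7 189.8] [[0.999, -0.049, -0.001], [-0.049, -0.999, 0.0], [-0.001, -0.0, -1.0]] [0.42 0.22 0.66] 85.34983658318707 [  -0.24440693   17.56835142  -24.87130445  109.05933826    8.85871957
   55.27632412 -121.98202717]
t 19.65 far low corner [2.6280e+01 9.0000e-02 1.4876e+02] near [-1.4372e+02  7.0000e-02  1.4904e+02] TCP [-5.712e+01  8.000e-02  1.472e+02]
yaw -2.84 pitch down 0.09 roll -0.0 F along -0.14 0.14 -0.67 w 85.47768170500157
17316 ((0.1063232421875, 0.2447967529296875), (169.4572296142578, 50.25730514526367), 0.02169913426041603)
plane slope mm/170: 0.09806517104408582 -0.03069465991494269 h 27.345141896234303
-82 27.31
-40 27.34
20 27.38
60 27.4
jaw 495 [-98.3 -94.9 -91.4]
jaw 1297 [88.8 93.6 98.4]
```

View pics/w9.png

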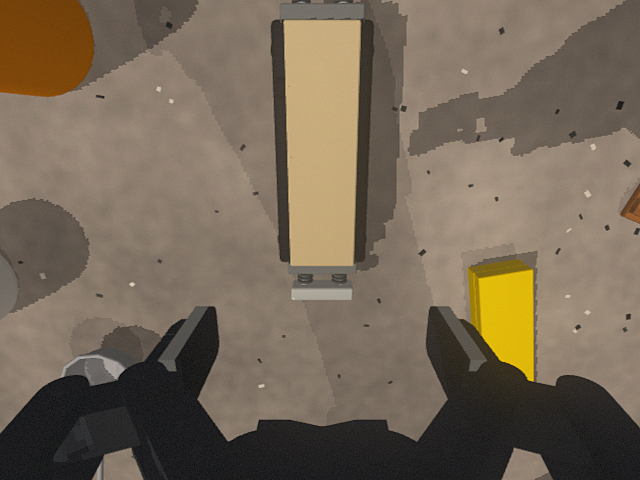

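```bash
python3 -c "
from h import *
print(order.job_done(),get_obs()['t'])"
```

```text
the job is handed in; nothing more can be done
the job is handed in; nothing more can be done
```

The whetstone is loaded in the holder, pale side up, and I handed the job in at about 20 s of the 54 s allowed. I do not know the verdict, since the hand-in reports none.

**How it went:**
- **Pushing in:** I lifted the stone off the stand and tilted its far end about 6° down. I then felt the far jaw and pushed it back about 19 mm. The force rose from about 2 N to 11 N, as the spring data predict, and I stopped just short of the hard stop.
- **Lowering and release:** I lowered the near end in behind the near jaw and pressed the stone onto the rods. Before opening the gripper I eased it about 8 mm back towards the middle, still pressed down, so the springs only had the last bit to centre.

**Last checks, from the wrist camera after letting go:**
- The stone is centred between the jaws to about 0.1 mm, and straight in the holder.
- It is level to within 0.1 mm over its length. Its top reads 27.35 mm above the seat against 28 mm expected; the same camera read the stone about 0.7 mm low on the stand too, so it is down on the rods.
- A jaw shows against each end.
- The gripper is clear, about 150 mm above the stone.

**Jaw force:** while I pressed down, the sideways force reading briefly reached about 18 N. That is under the 25 N limit, and some of it was probably friction on the rods. I backed off straight away.

**Bystanders:** I noticed no contact with anything else on the shelf, but I took no final top or side picture to confirm that everything still stands where it was.

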